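Zero the burrs of a coffee grinder and lock the setting

TASK

Zero the coffee grinder: first loosen the steel lock ring, then turn the black adjuster knob above it clockwise until you feel the burrs just touch, lightly and not forced, and then retighten the lock ring firmly so that the setting is held, without straining its thread. Leave the mug, the jar and the measuring cup that stand round the grinder where they are.

Things in the scene. Friction and masses are not known exactly. Their poses are not given: they have to be found in the camera images.
- ring_grip (a point): Centre of the lock ring, on the grinder's upright axis. The lock ring is the wide steel ring on top of the grinder: 60 mm across, 18 mm high (9 mm above and below this point), round, with a fine ribbed rim and a small index tab on top. Under it is a 42 mm neck; the housing's flat shoulder lies 25 mm below this point, so fingertips may reach 19 mm below it. z axis up.
- lock_ring (a joint): Angle of the lock ring, rad; grows clockwise seen from above, which tightens it. It starts tight at 0.26 to 0.40 and comes loose 0.3 to 0.6 rad anticlockwise of there. Friction 0.15 N m when loose. For each rad that the adjuster goes clockwise, the ring bites 0.44 rad farther clockwise. It stays where it is left and does not drag the adjuster along.
- adjuster_grip (a point): Grip point of the adjuster, on the grinder's axis, 34 mm above ring_grip. The adjuster is the black fluted round knob over the lock ring: 30 mm across, 26 mm high; this point lies 9 mm below its top and 17 mm above its lower edge; the lock ring's top is 25 mm below this point. z axis up.
- adjuster (a joint): Angle of the adjuster knob, rad; grows clockwise seen from above, which lowers the upper burr by 2 mm per rad. Starts within 0.1 of 0. The burrs first touch 0.15 to 1.45 rad clockwise of the start, different every time and not to be seen. Friction 0.08 N m while free; past the touch the torque to turn on grows by about 1.2 N m per rad. It stays where it is left.
- clamp_face: Hidden inside: the clamping face that the lock ring drives onto the keyed washer. The force between the two is the clamp force: 0 when the ring is loose; once the ring bites it grows about 90 N per rad, and the torque to go on tightening is about 0.12 N m plus 0.011 N m for every N of clamp force.
- key_washer: Hidden inside: the keyed washer between the clamping face and the adjuster's flange. Firmly locked is a clamp force of 30 to 90 N between it and the clamping face (ring torque about 0.45 to 1.1 N m, friction included); the thread is strained above 130 N (about 1.6 N m).
- upper_burr: Hidden inside: the upper burr, which the adjuster raises and lowers. This point is not its working face.
- lower_burr: Hidden inside: the lower burr, on stiff springs; this point is not its working face and measured poses are not exact enough to tell touching. The burr force grows about 80 N per rad of the adjuster past first contact; tightening the ring adds 5 to 10 N. At the end a light touch is 3 to 30 N; above 55 N the burrs are forced. Aim for 5 to 20 N (0.1 to 0.35 N m on the knob).
- grinder: The grinder, fixed to the worktop: round metal housing 92 mm across on a black foot 112 mm across, shoulder at 112 mm height; a small black chute points along its -x axis. Origin: centre of the underside. Lock ring centre at 137 mm height, adjuster grip point at 171 mm.
- mug: White and dark banded mug, 88 mm across, 88 mm high, standing left of the grinder; bystander. Origin: centre of the underside.
- bean_jar: Glass jar with a grey lid, 66x72x102 mm, standing behind the grinder; bystander. Origin: centre of the underside.
- scoop: Steel measuring cup with strap handle, 76x156x39 mm, right of the grinder; bystander. Origin: centre of the underside.

How it is judged:
By the outcome, as a careful person would: the job done as asked, in the order asked, and still so for the second after the job is handed in, with the robot touching nothing.
It also fails if it takes over 67 s, if anything falls off the work surface, if the arm or the gripper's body presses on something with over 40 N, if the wrist force passes 120 N, or if a joint passes its speed limit or range.

ROBOT

A 6-joint arm with a two-finger parallel gripper is mounted at the origin on a cart in front of the work surface, level with it; the furniture and walls round the work are solid. World frame = base frame: x ahead of the robot, y to its left, z up, the work surface at z = 0. Lengths are in mm, angles in rad, forces in N, time in s.
With the tool pointing down it reaches from about 350 to 875 mm from the base axis. Payload 4.2 kg.
Tool frame: the origin (TCP) lies between the finger pads; the fingertips stand 25 mm ahead of it and the grasp point (between the pads) lies 6 mm ahead of it; z points along the fingers, y is the line along which they close (so a half turn about z gives the same grasp; the last joint's range is limited). The gripper opens to 85 mm and grips with 20 to 120 N. Pads are 22 mm wide; open, the fingers measure 114 mm over their backs; the gripper's body (76 mm by 85 mm) begins 54 mm behind the grasp point. The pads swing forward as they close: fully open they stand 13 mm farther back than shut.
Start: joints at [-0.955, 0.385, 0.008, 0, -1.194, -0.259], TCP at [218.313, -585.61, 256.312] pointing down, gripper open.
Joint ranges: [-3.14, 3.14], [-1.21, 2.06], [-1.07, 1.41], [-3.16, 2.05], [-2.99, -0.16], [-3.1, 3.1]. Speed limits (rad/s): [2.79, 2.79, 3.14, 3.14, 3.14, 3.14].

INTERFACE

Orientations are given as a unit quaternion [x, y, z, w].
In Python, from bench import arm gives the robot as it stands.
- The arm moves only by the shell command python3 -m pendant 'ROWS'. ROWS is JSON, a list of rows, each a list of 7 numbers: the shift along the tool's x, y, z in m, then the turn, a rotation vector about the tool's x, y, z in degrees, then the finger opening in m, from 0 to 0.0854. In form: [[x, y, z, wx, wy, wz, fingers], ...]. A call has 1 to 12 rows; each row shifts and turns the commanded pose from where the row before left it, along the tool's axes as they then stand; what a row does not reach is not made up. A row lasts 1/10 s, in which the tool goes at most 50 mm and 8.59 degrees, less where a joint would pass 70% of its speed; a pose out of reach is approached as far as the arm can. A call is refused whole if a number of a shift passes 0.05 or a number of a turn 8.59, either way. A call with a gripper value outside its range is refused whole. The fingers move at their own pace and stop on an object; the grip force is fixed at half the most. Time passes only in rows, so rows that do not move let the fingers close. It gives the time, the measured TCP pose, the force, the opening and the grip force at its end, in the units of the state.
- arm.read_state(): the state, without advancing time (a new reading comes with each control period).
- arm.get_image(name): name is "scene" or "top" or "wrist"; returns a dict with "image" (420x560x3 uint8, red, green, blue), "fx", "fy", "cx", "cy" (pixels), "k1" (the pictures are not rectified: a ray, as slopes to the right and down, at radius r is drawn at 1 + k1 r^2 times it, then the intrinsics apply), "xyz" and "rotation" of the camera in the world. Camera axes: x right, y down, z forward; pixel columns grow to the right and rows downward; lengths in mm; the calibration is good to about 2 mm. A picture is of the moment at which its call begins. There is no depth.
- arm.job_done(): hands the job in; it is judged then, once.
The state is a dict: "clock": time; "joints": joint angles; "joint_vel": joint speeds; "joint_efforts": joint torques, N m; "position": TCP position; "ee_rot": TCP orientation; "contact_force": force on the tool from outside, world axes, zero at the start; "wrist_torque": the same for the moment, N m; "gripper_width": finger opening in mm; "grasp_force": force on a finger pad.
Only numpy, scipy, OpenCV 4.12 (cv2) and the standard library are available. Lean on these libraries where they do the work, as an engineer would, in place of code of your own. Each camera call takes 0.05 s, during which the arm holds its last target. There are 200 camera calls.

## Working session

There is one attempt and no reset: what is moved stays moved. The work goes in short steps, Python scripts to look and compute and a shell command to move; the robot and the scene stay as the last step left them, time stands still between calls to the robot, and variables do not carry over. Pictures are saved under pics/ and viewed, at most 10 in all, crops included, and the job is handed in when it is done.

```bash
ls; mkdir -p pics
python3 - <<'E'
from bench import arm
import cv2,numpy as np
s=arm.read_state();print(s)
for n in ["scene","top"]:
    d=arm.get_image(n);cv2.imwrite(f"pics/{n}0.png",d["image"][:,:,::-1])
    print(n,{k:(np.round(v,4).tolist()) for k,v in d.items() if k!="image"})
E
```

```text
pics
{'clock': 0.0, 'joints': array([-9.55398131e-01,  3.85568728e-01,  6.60073665e-03, -4.96521882e-04,
       -1.19404373e+00, -2.58588165e-01]), 'joint_vel': array([-0.00011801, -0.0001099 ,  0.00011541,  0.0002855 ,  0.00070206,
       -0.00012116]), 'joint_efforts': array([-7.44358076e-04, -3.92292917e+01,  1.88403243e+01,  4.18609723e+00,
       -4.57579663e-03, -1.70290252e-05]), 'position': array([ 218.11932013, -585.11614245,  255.20475413]), 'ee_rot': array([-1.77369879e-01,  9.84143610e-01,  1.10126079e-03, -2.59732240e-04]), 'contact_force': array([-0.28880359,  0.26576472, -0.88086636]), 'wrist_torque': array([-0.00934865, -0.05018533, -0.07225036]), 'grasp_force': 0.0, 'gripper_width': 85.46882838761141}
scene {'fx': 460.2032, 'fy': 460.2032, 'cx': 281.1217, 'cy': 203.4163, 'k1': -0.1547, 'xyz': [128.9785, 530.8024, 771.9097], 'rotation': [-0.3187, 0.862, -0.3674, 0.1426]}
top {'fx': 421.1565, 'fy': 421.1565, 'cx': 281.1075, 'cy': 207.3464, 'k1': 0.0074, 'xyz': [431.5497, 36.5319, 1230.0168], 'rotation': [0.7139, -0.6979, 0.0442, -0.0381]}
```

View pics/top0.png

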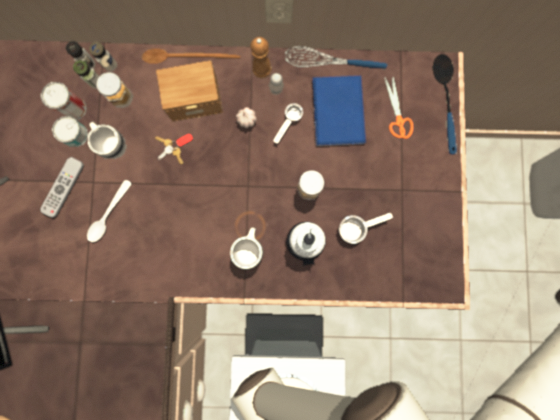

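View pics/scene0.png

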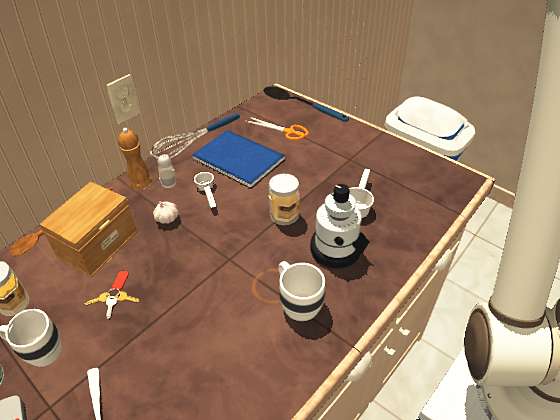

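Top view: grinder at about (307,240), with the black knob near (309,237), mug at (246,250), jar at (311,185) and cup at (353,230). Scene view: knob at about (341,192), ring at about (341,207).

```bash
cat > h.py <<'E'
import numpy as np,cv2
from scipy.spatial.transform import Rotation as R
def ray(d,u,v):
    K=np.array([[d["fx"],0,d["cx"]],[0,d["fy"],d["cy"]],[0,0,1.]])
    p=cv2.undistortPoints(np.array([[[u,v]]],float),K,np.array([d["k1"],0,0,0,0.]))[0,0]
    rot=np.array(d["rotation"]);M=R.from_quat(rot).as_matrix() if rot.size==4 else rot
    r=M@[p[0],p[1],1];return np.array(d["xyz"]),r/np.linalg.norm(r)
def onz(d,u,v,z):
    o,r=ray(d,u,v);return o+r*(z-o[2])/r[2]
def tri(a,b):
    A=0;B=0
    for o,r in(a,b):
        P=np.eye(3)-np.outer(r,r);A=A+P;B=B+P@o
    x=np.linalg.solve(A,B);return x,[np.linalg.norm(np.cross(x-o,r)) for o,r in(a,b)]
def blobs(g,x0,y0,x1,y1,t):
    m=(g[y0:y1,x0:x1]<t).astype(np.uint8)
    n,l,s,c=cv2.connectedComponentsWithStats(m)
    return [(s[i].tolist(),(c[i]+[x0,y0]).round(1).tolist()) for i in range(1,n) if s[i,4]>15]
E
python3 - <<'E'
from h import *
from bench import arm
T=arm.get_image("top");S=arm.get_image("scene")
gt=T["image"].max(2);gs=S["image"].max(2)
print(blobs(gt,285,215,330,265,50));print(blobs(gs,325,175,360,215,50))
a=cv2.resize(T["image"][210:275,280:335,::-1],None,fx=7,fy=7,interpolation=2)
b=cv2.resize(S["image"][175:275,300:375,::-1],None,fx=5,fy=5,interpolation=2)
c=np.zeros((500,770,3),np.uint8);c[:455,:385]=a;c[:500,385:760]=b
cv2.imwrite("pics/c.png",c)
for z in(0,112,146,180):print(z,onz(T,307,240,z).round(1))
E
```

```text
[([1, 24, 30, 26, 152], [300.0, 256.2])]
[([8, 9, 16, 19, 230], [341.0, 193.5])]
0 [481.5 -50.1   0. ]
112 [477.  -42.3 112. ]
146 [475.6 -39.9 146. ]
180 [474.2 -37.5 180. ]
```

View pics/c.png

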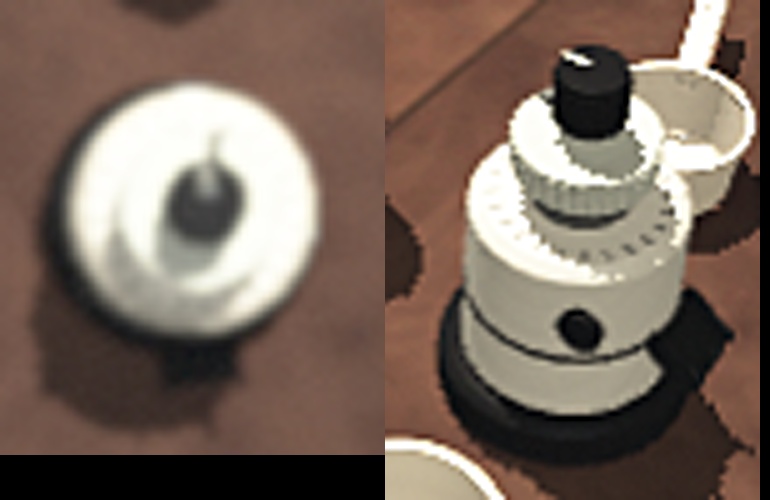

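The crop shows the knob top at top-view pixel (309.1,238.9) and scene pixel (341.2,187.4). The housing disc centre is at top-view (307.3,240.2). The chute points toward the robot.

Run:
```python
from h import *
from bench import arm
T=arm.get_image("top");S=arm.get_image("scene")
print(onz(T,309.0,238.7,178),onz(T,307.1,240,112),onz(S,341,187.4,180),onz(S,341,193.5,168))
print(tri(ray(T,309,238.7),ray(S,341.1,187.6)))
print("mug",onz(T,246,250,88),"jar",onz(T,311,184,102),"cup",onz(T,353,230,39))
s=arm.read_state();print(R.from_quat(s["ee_rot"]).as_matrix().round(3))
```

```text
[477.64365588 -42.54774087 178.        ] [476.98329294 -42.52067936 112.        ] [481.8865801  -44.03302826 180.        ] [478.62844821 -41.04790123 168.        ]
(array([478.53242278, -41.4933123 , 182.95931831]), [np.float64(1.299226327712384), np.float64(1.2992263277123692)])
mug [447.36390135 120.16042115  88.        ] jar [629.37826057 -51.56174924 102.        ] cup [ 511.16213064 -177.37000199   39.        ]
[[-0.937 -0.349 -0.   ]
 [-0.349  0.937  0.001]
 [ 0.     0.001 -1.   ]]
```

```bash
python3 -m pendant '[[-0.018,0.0175,0,0,0,0,0.0854],[-0.035,0.034,0,0,0,0,0.0854],[-0.035,0.034,0,0,0,0,0.0854],[-0.035,0.034,0,0,0,0,0.0854],[-0.035,0.034,0,0,0,0,0.0854],[-0.035,0.034,0,0,0,0,0.0854],[-0.035,0.034,0,0,0,0,0.0854],[-0.035,0.034,0,0,0,0,0.0854],[-0.035,0.034,0,0,0,0,0.0854],[-0.035,0.034,0,0,0,0,0.0854],[-0.035,0.034,0,0,0,0,0.0854],[-0.018,0.0165,0,0,0,0,0.0854]]'
python3 -m pendant '[[-0.03,0.03,0,0,0,0,0.0854],[-0.017,0.014,0,0,0,0,0.0854],[0,0,0,0,0,0,0.0854],[0,0,0,0,0,0,0.0854]]'
python3 - <<'E'
from h import *
from bench import arm
W=arm.get_image("wrist");cv2.imwrite("pics/w1.png",W["image"][:,:,::-1])
s=arm.read_state();print(s["position"],s["joints"],R.from_quat(s["ee_rot"]).as_matrix().round(3),{k:(np.round(v,4).tolist()) for k,v in W.items() if k!="image"})
E
```

```text
clock: 1.5
position: [450.5, -97.5, 256.7]
ee_rot: [-0.179, 0.984, 0.0, 0.001]
contact_force: [-1.2, -0.8, -0.3]
gripper_width: 85.5
grasp_force: 0.0
clock: 1.9
position: [477.9, -42.5, 256.1]
ee_rot: [-0.178, 0.984, 0.0, -0.0]
contact_force: [-0.4, -0.5, -1.0]
gripper_width: 85.6
grasp_force: 0.0
[477.6060153  -42.98659016 256.18429314] [ 2.49916789e-01  1.35736270e-01 -3.35267185e-01 -1.05975275e-04
 -1.10041436e+00 -1.46394916e+00] [[-0.937 -0.349 -0.001]
 [-0.349  0.937 -0.   ]
 [ 0.001  0.    -1.   ]] {'fx': 289.7431, 'fy': 289.7431, 'cx': 274.5409, 'cy': 210.8002, 'k1': -0.0261, 'xyz': [406.6151, -69.3959, 374.2386], 'rotation': [0.5634, 0.8122, 0.1243, 0.0866]}
```

View pics/w1.png

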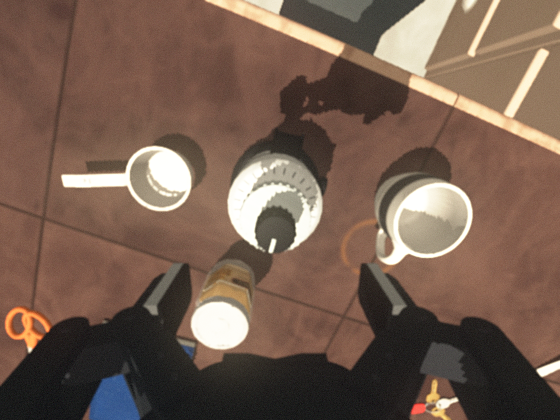

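The wrist view shows the knob top at about (275,230), the housing around (276,203), and the mug, jar and cup clear of the gripper.

Run:
```python
from h import *
from bench import arm
W=arm.get_image("wrist");g=W["image"].max(2)
for t in(40,50,60,70): print(t,blobs(g,245,200,305,260,t))
hsv=cv2.cvtColor(W["image"],cv2.COLOR_RGB2HSV)
print(onz(W,275,233,180),onz(W,275,227,168))
cv2.imwrite("pics/wc.png",cv2.resize(W["image"][150:260,220:340,::-1],None,fx=5,fy=5,interpolation=2))
```

```text
40 []
50 []
60 []
70 [([45, 18, 5, 12, 20], [292.4, 222.8])]
[479.1430984 -42.498064  180.       ] [479.05272457 -42.52122346 168.        ]
```

View pics/wc.png

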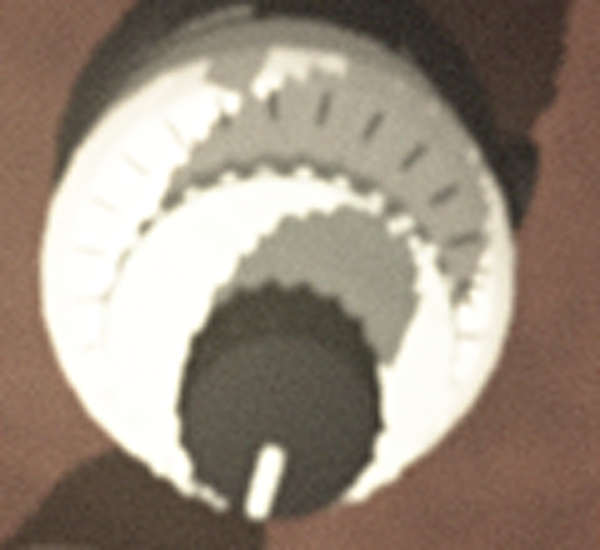

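```bash
python3 -m pendant '[[-0.0008,0,0.02,0,0,0,0.0854],[0,0,0.025,0,0,0,0.0854],[0,0,0.025,0,0,0,0.0854],[0,0,0.02,0,0,0,0.0854],[0,0,0.015,0,0,0,0.0854],[0,0,0.0085,0,0,0,0.0854],[0,0,0,0,0,0,0.0854],[0,0,0,0,0,0,0.0854]]'
python3 - <<'E'
from h import *
from bench import arm
s=arm.read_state();print(s["wrist_torque"],s["position"])
S=arm.get_image("scene");cv2.imwrite("pics/s2.png",cv2.resize(S["image"][130:270,270:410,::-1],None,fx=4,fy=4,interpolation=2))
E
```

```text
clock: 2.8
position: [479.2, -42.8, 143.5]
ee_rot: [-0.177, 0.984, -0.0, 0.001]
contact_force: [0.3, -0.4, -0.6]
gripper_width: 85.3
grasp_force: 0.0
[-0.02799166 -0.00891377 -0.00993895] [479.16328636 -42.79147741 143.45891684]
```

View pics/s2.png

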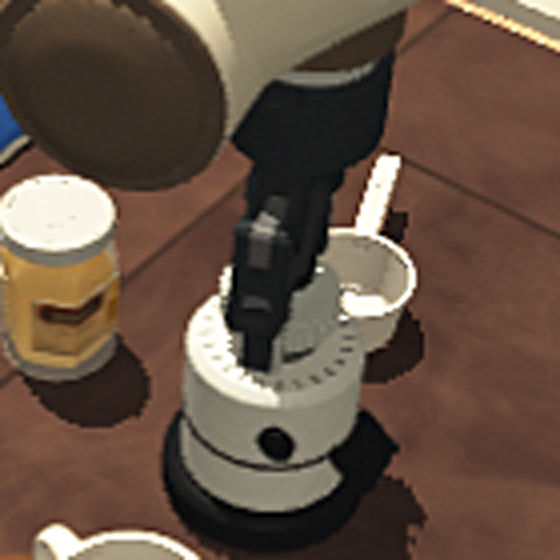

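The gripper straddles the knob, with its fingers beside the ring and the tips just above the shoulder. Next I close on the ring.

```bash
python3 -m pendant '[[0,0,0.001,0,0,0,0.0],[0,0,0,0,0,0,0.0],[0,0,0,0,0,0,0.0],[0,0,0,0,0,0,0.0],[0,0,0,0,0,0,0.0],[0,0,0,0,0,0,0.0]]'
cat > t.py <<'E'
from bench import arm
from h import *
s=arm.read_state();r=R.from_quat(s["ee_rot"]).as_matrix()
print("Tz",s["wrist_torque"].round(3),"F",s["contact_force"].round(1),"yaw",round(np.arctan2(r[1,1],r[0,1]),4),"j6",s["joints"][5].round(3),"e6",s["joint_efforts"][5].round(3),s["position"].round(1))
E
python3 t.py
```

```text
clock: 3.45
position: [478.9, -41.9, 142.8]
ee_rot: [-0.177, 0.984, 0.0, 0.001]
contact_force: [-2.8, 2.3, 4.8]
gripper_width: 58.6
grasp_force: 63.5
Tz [ 1.001  0.744 -0.053] F [-2.8  2.3  4.8] yaw 1.9277 j6 -1.465 e6 0.035 [478.9 -41.9 142.8]
```

```bash
python3 -m pendant '[[0,0,0,0,0,-2,0],[0,0,0,0,0,-2,0]]';python3 t.py; python3 -m pendant '[[0,0,0,0,0,-3,0],[0,0,0,0,0,-3,0],[0,0,0,0,0,-3,0]]';python3 t.py; python3 -m pendant '[[0,0,0,0,0,-3,0],[0,0,0,0,0,-3,0],[0,0,0,0,0,-3,0],[0,0,0,0,0,-3,0]]';python3 t.py
```

```text
clock: 3.65
position: [478.9, -41.9, 142.8]
ee_rot: [-0.211, 0.977, 0.0, 0.001]
contact_force: [-1.4, 1.6, 5.7]
gripper_width: 58.2
grasp_force: 63.6
Tz [ 0.665  0.583 -0.605] F [-1.4  1.6  5.7] yaw 1.9966 j6 -1.395 e6 0.34 [478.9 -41.9 142.8]
clock: 3.95
position: [479.0, -42.1, 142.7]
ee_rot: [-0.288, 0.958, 0.0, 0.001]
contact_force: [-1.8, 1.5, 4.0]
gripper_width: 58.3
grasp_force: 63.5
Tz [ 0.398  0.447 -0.362] F [-1.8  1.5  4. ] yaw 2.1551 j6 -1.237 e6 0.049 [479.  -42.1 142.7]
clock: 4.35
position: [479.2, -42.3, 142.7]
ee_rot: [-0.387, 0.922, -0.0, 0.001]
contact_force: [-0.5, -0.8, 2.7]
gripper_width: 58.3
grasp_force: 63.4
Tz [ 0.014  0.151 -0.208] F [-0.5 -0.8  2.7] yaw 2.3655 j6 -1.027 e6 -0.147 [479.2 -42.3 142.7]
```

```bash
python3 -m pendant '[[0,0,0,0,0,-3,0],[0,0,0,0,0,-3,0],[0,0,0,0,0,-3,0]]';python3 t.py; python3 -m pendant '[[0,0,0,0,0,-3,0],[0,0,0,0,0,-3,0],[0,0,0,0,0,-3,0]]';python3 t.py;  python3 -m pendant '[[0,0,0,0,0,0,0.0854],[0,0,0,0,0,0,0.0854],[0,0,0,0,0,0,0.0854],[0,0,0,0,0,0,0.0854],[0,0,0,0,0,0,0.0854]]'; python3 t.py
```

```text
clock: 4.65
position: [479.4, -42.4, 142.7]
ee_rot: [-0.458, 0.889, -0.0, 0.001]
contact_force: [0.0, -1.0, 2.5]
gripper_width: 57.8
grasp_force: 63.5
Tz [-0.198  0.059 -0.194] F [ 0.  -1.   2.5] yaw 2.5229 j6 -0.869 e6 -0.181 [479.4 -42.4 142.7]
clock: 4.95
position: [479.5, -42.5, 142.7]
ee_rot: [-0.527, 0.85, -0.001, 0.001]
contact_force: [0.5, -1.1, 2.2]
gripper_width: 58.4
grasp_force: 63.6
Tz [-0.326 -0.022 -0.166] F [ 0.5 -1.1  2.2] yaw 2.6801 j6 -0.712 e6 -0.18 [479.5 -42.5 142.7]
clock: 5.45
position: [478.8, -42.4, 141.8]
ee_rot: [-0.526, 0.851, 0.0, -0.0]
contact_force: [-0.1, -0.6, 0.3]
gripper_width: 85.4
grasp_force: 0.0
Tz [0.033 0.004 0.028] F [-0.1 -0.6  0.3] yaw 2.6779 j6 -0.714 e6 -0.002 [478.8 -42.4 141.8]
```

```bash
python3 -m pendant '[[0,0,-0.015,0,0,0,0.0854],[0,0,-0.015,0,0,0,0.0854],[0,0,-0.005,0,0,0,0.0854],[0,0,0,0,0,0,0],[0,0,0,0,0,0,0.0],[0,0,0,0,0,0,0.0],[0,0,0,0,0,0,0.0],[0,0,0,0,0,0,0.0],[0,0,0,0,0,0,0.0],[0,0,0,0,0,0,0.0]]'; python3 t.py; python3 -m pendant '[[0,0,0,0,0,0,0.0]]'; python3 t.py;  python3 -m pendant '[[0,0,0,0,0,1,0.0],[0,0,0,0,0,1,0]]'; python3 t.py
```

```text
clock: 6.45
position: [479.3, -42.9, 176.6]
ee_rot: [-0.526, 0.851, -0.0, 0.0]
contact_force: [3.1, -3.9, -2.3]
gripper_width: 28.4
grasp_force: 59.4
Tz [-1.142 -0.814 -0.024] F [ 3.1 -3.9 -2.3] yaw 2.678 j6 -0.714 e6 0.041 [479.3 -42.9 176.6]
clock: 6.55
position: [479.3, -42.8, 176.6]
ee_rot: [-0.526, 0.851, -0.0, 0.0]
contact_force: [3.4, -4.3, -2.3]
gripper_width: 27.8
grasp_force: 59.4
Tz [-1.14  -0.794 -0.024] F [ 3.4 -4.3 -2.3] yaw 2.678 j6 -0.714 e6 0.041 [479.3 -42.8 176.6]
clock: 6.75
position: [479.3, -42.8, 176.7]
ee_rot: [-0.511, 0.86, -0.0, 0.0]
contact_force: [3.3, -3.0, -0.9]
gripper_width: 28.6
grasp_force: 59.3
Tz [-1.088 -0.707  0.106] F [ 3.3 -3.  -0.9] yaw 2.643 j6 -0.749 e6 0.017 [479.3 -42.8 176.7]
```

```bash
cat > q.py <<'E'
from bench import arm
from h import *
s=arm.read_state();r=R.from_quat(s["ee_rot"]).as_matrix()
print("yaw %.4f Tz %.3f e6 %.3f grip %.1f"%(np.arctan2(r[1,1],r[0,1]),s["wrist_torque"][2],s["joint_efforts"][5],s["gripper_width"]))
E
python3 -m pendant '[[0,0,0,0,0,2,0]]' >/dev/null; python3 q.py
python3 -m pendant '[[0,0,0,0,0,2,0]]' >/dev/null; python3 q.py
python3 -m pendant '[[0,0,0,0,0,2,0]]' >/dev/null; python3 q.py
```

```text
yaw 2.6077 Tz 0.037 e6 0.212 grip 28.1
yaw 2.5725 Tz 0.114 e6 0.129 grip 28.2
yaw 2.5376 Tz 0.082 e6 0.125 grip 28.3
```

```bash
python3 -m pendant '[[0,0,0,0,0,2,0]]' >/dev/null; python3 q.py
python3 -m pendant '[[0,0,0,0,0,2,0]]' >/dev/null; python3 q.py
python3 -m pendant '[[0,0,0,0,0,2,0]]' >/dev/null; python3 q.py
python3 -m pendant '[[0,0,0,0,0,2,0]]' >/dev/null; python3 q.py
```

```text
yaw 2.5026 Tz 0.090 e6 0.119 grip 28.5
yaw 2.4677 Tz 0.133 e6 0.106 grip 28.6
yaw 2.4329 Tz 0.122 e6 0.090 grip 28.6
yaw 2.3981 Tz 0.160 e6 0.070 grip 28.3
```

```bash
python3 -m pendant '[[0,0,0,0,0,2,0]]' >/dev/null; python3 q.py
python3 -m pendant '[[0,0,0,0,0,2,0]]' >/dev/null; python3 q.py
```

```text
yaw 2.3633 Tz 0.170 e6 0.049 grip 28.3
yaw 2.3284 Tz 0.170 e6 0.026 grip 28.3
```

```bash
python3 -m pendant '[[0,0,0,0,0,0,0],[0,0,0,0,0,0,0]]' >/dev/null; python3 t.py
python3 -m pendant '[[0,0,0,0,0,2,0]]' >/dev/null; python3 q.py
python3 -m pendant '[[0,0,0,0,0,1,0]]' >/dev/null; python3 t.py
```

```text
Tz [-0.672 -0.477 -0.203] F [ 2.4 -2.1 -1.1] yaw 2.3291 j6 -1.063 e6 0.155 [478.9 -42.5 176.7]
yaw 2.2948 Tz 0.113 e6 0.161 grip 28.4
Tz [-0.524 -0.486  0.268] F [ 1.6 -2.7 -2.2] yaw 2.2771 j6 -1.115 e6 -0.212 [478.8 -42.4 176.7]
```

```bash
python3 -m pendant '[[0,0,0,0,0,0,0]]' >/dev/null; python3 q.py
python3 -m pendant '[[0,0,0,0,0,0,0]]' >/dev/null; python3 q.py
python3 -m pendant '[[0,0,0,0,0,0,0]]' >/dev/null; python3 q.py
python3 -m pendant '[[0,0,0,0,0,0,0]]' >/dev/null; python3 q.py
```

```text
yaw 2.2770 Tz 0.021 e6 -0.075 grip 28.3
yaw 2.2771 Tz 0.021 e6 -0.044 grip 28.3
yaw 2.2770 Tz 0.095 e6 -0.068 grip 28.6
yaw 2.2769 Tz 0.124 e6 -0.085 grip 28.1
```

```bash
python3 -m pendant '[[0,0,0,0,0,-2,0],[0,0,0,0,0,-2,0],[0,0,0,0,0,-2,0],[0,0,0,0,0,-2,0],[0,0,0,0,0,-2,0],[0,0,0,0,0,-2,0],[0,0,0,0,0,-2,0],[0,0,0,0,0,-2,0]]' >/dev/null; python3 q.py
python3 -m pendant '[[0,0,0,0,0,-2,0],[0,0,0,0,0,-2,0],[0,0,0,0,0,-2,0]]' >/dev/null; python3 q.py
python3 -m pendant '[[0,0,0,0,0,2,0],[0,0,0,0,0,2,0],[0,0,0,0,0,2,0]]' >/dev/null; python3 q.py
python3 -m pendant '[[0,0,0,0,0,2,0]]' >/dev/null; python3 q.py
python3 -m pendant '[[0,0,0,0,0,2,0]]' >/dev/null; python3 q.py
python3 -m pendant '[[0,0,0,0,0,2,0]]' >/dev/null; python3 q.py
python3 -m pendant '[[0,0,0,0,0,2,0]]' >/dev/null; python3 q.py
python3 -m pendant '[[0,0,0,0,0,2,0]]' >/dev/null; python3 q.py
python3 -m pendant '[[0,0,0,0,0,2,0]]' >/dev/null; python3 q.py
python3 -m pendant '[[0,0,0,0,0,2,0]]' >/dev/null; python3 q.py
python3 -m pendant '[[0,0,0,0,0,2,0]]' >/dev/null; python3 q.py
```

```text
yaw 2.5567 Tz -0.131 e6 -0.094 grip 28.4
yaw 2.6614 Tz -0.100 e6 -0.093 grip 28.2
yaw 2.5548 Tz 0.102 e6 0.130 grip 28.3
yaw 2.5200 Tz 0.071 e6 0.127 grip 28.5
yaw 2.4850 Tz 0.119 e6 0.118 grip 28.5
yaw 2.4502 Tz 0.131 e6 0.103 grip 28.2
yaw 2.4153 Tz 0.096 e6 0.085 grip 28.4
yaw 2.3805 Tz 0.140 e6 0.066 grip 28.4
yaw 2.3457 Tz 0.168 e6 0.044 grip 28.2
yaw 2.3108 Tz 0.168 e6 0.021 grip 28.3
yaw 2.2761 Tz 0.271 e6 -0.004 grip 28.1
```

```bash
python3 -m pendant '[[0,0,0,0,0,0,0.0854],[0,0,0,0,0,0,0.0854],[0,0,0,0,0,0,0.0854],[0,0,0,0,0,0,0.0854],[0,0,0,0,0,0,0.0854],[0,0,0,0,0,0,0.0854]]'; python3 q.py
python3 - <<'E'
from h import *
from bench import arm
W=arm.get_image("wrist");cv2.imwrite("pics/w3.png",W["image"][:,:,::-1])
print(W["xyz"],W["rotation"])
E
```

```text
clock: 11.25
position: [478.8, -42.4, 176.9]
ee_rot: [-0.346, 0.938, 0.0, 0.0]
contact_force: [0.2, -0.1, -0.1]
gripper_width: 85.6
grasp_force: 0.0
yaw 2.2768 Tz -0.054 e6 0.001 grip 85.6
[420.98488787 -92.31843263 294.92928299] [0.41414589 0.89746475 0.13773992 0.06378025]
```

View pics/w3.png

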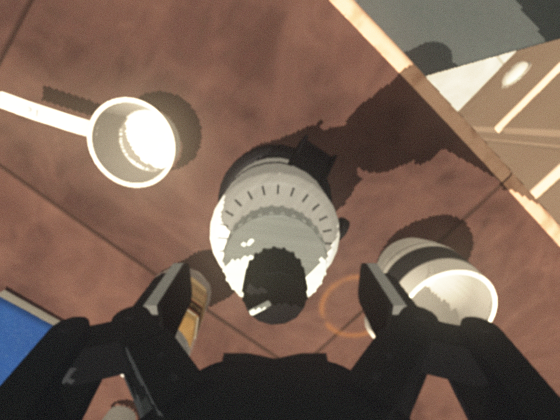

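The pointer is now at about (249,312)–(269,305) on the knob top centred near (274,303). I'll compare its heading with the first wrist picture.

Run:
```python
from h import *
from bench import arm
W=arm.get_image("wrist");W1=dict(W,xyz=[406.6151,-69.3959,374.2386],rotation=[0.5634,0.8122,0.1243,0.0866])
im=cv2.imread("pics/w1.png").min(2);im3=cv2.imread("pics/w3.png").min(2)
def mark(d,g,x0,y0,x1,y1):
    sub=g[y0:y1,x0:x1]
    n,l,s,c=cv2.connectedComponentsWithStats((sub>130).astype(np.uint8))
    for i in range(1,n):
        if 8<s[i,4]<400:
            v,u=np.nonzero(l==i);P=np.array([onz(d,a+x0,b+y0,180)[:2] for a,b in zip(u,v)])
            m=P.mean(0);e=np.linalg.svd(P-m)[2][0]
            print(s[i].tolist(),(c[i]+[x0,y0]).round(1),m.round(1),"axis",np.arctan2(e[1],e[0]).round(3),"rad",np.arctan2(m[1]+42.5,m[0]-479).round(3))
mark(W1,im,262,225,286,260);print();mark(W,im3,246,290,295,320)
```

```text
[6, 13, 8, 15, 77] [271.8 245.3] [489.2 -40.8] axis 0.123 rad 0.169

[3, 12, 21, 14, 125] [258.4 308.9] [490.  -43.5] axis -0.314 rad -0.091
```

```bash
python3 -m pendant '[[0,0,0.012,0,0,0,0.0854],[0,0,0.015,0,0,0,0.0854],[0,0,0.008,0,0,0,0.0854],[0,0,0,0,0,0,0],[0,0,0,0,0,0,0],[0,0,0,0,0,0,0],[0,0,0,0,0,0,0],[0,0,0,0,0,0,0]]'; python3 t.py
python3 -m pendant '[[0,0,0,0,0,3,0],[0,0,0,0,0,3,0],[0,0,0,0,0,3,0],[0,0,0,0,0,3,0]]'; python3 q.py
python3 -m pendant '[[0,0,0,0,0,3,0],[0,0,0,0,0,3,0]]' >/dev/null; python3 q.py
python3 -m pendant '[[0,0,0,0,0,3,0],[0,0,0,0,0,3,0]]' >/dev/null; python3 q.py
```

```text
clock: 12.15
position: [479.0, -42.4, 142.5]
ee_rot: [-0.346, 0.938, -0.0, 0.0]
contact_force: [-1.4, 1.0, 4.9]
gripper_width: 58.3
grasp_force: 64.6
Tz [0.274 0.588 0.068] F [-1.4  1.   4.9] yaw 2.2769 j6 -1.115 e6 -0.03 [479.  -42.4 142.5]
clock: 12.55
position: [478.8, -42.1, 142.5]
ee_rot: [-0.245, 0.97, 0.0, 0.0]
contact_force: [-3.4, 3.0, 4.0]
gripper_width: 58.1
grasp_force: 65.1
yaw 2.0659 Tz 0.121 e6 0.176 grip 58.1
yaw 1.9611 Tz 0.172 e6 0.175 grip 58.3
yaw 1.8564 Tz 0.204 e6 0.174 grip 58.2
```

```bash
python3 -m pendant '[[0,0,0,0,0,3,0],[0,0,0,0,0,3,0]]' >/dev/null; python3 q.py
python3 -m pendant '[[0,0,0,0,0,3,0],[0,0,0,0,0,3,0]]' >/dev/null; python3 q.py
python3 -m pendant '[[0,0,0,0,0,3,0],[0,0,0,0,0,3,0]]' >/dev/null; python3 q.py
```

```text
yaw 1.7522 Tz 0.316 e6 0.029 grip 58.3
yaw 1.6483 Tz 0.560 e6 -0.162 grip 58.5
yaw 1.5445 Tz 0.717 e6 -0.373 grip 58.2
```

```bash
python3 -m pendant '[[0,0,0,0,0,2,0],[0,0,0,0,0,2,0]]' >/dev/null; python3 q.py
python3 -m pendant '[[0,0,0,0,0,0,0],[0,0,0,0,0,0,0],[0,0,0,0,0,0,0]]' >/dev/null; python3 q.py
```

```text
yaw 1.4763 Tz 0.920 e6 -0.630 grip 58.3
yaw 1.4739 Tz 0.035 e6 -0.018 grip 58.1
```

```bash
python3 -m pendant '[[0,0,0,0,0,0,0.0854],[0,0,0,0,0,0,0.0854],[0,0,0,0,0,0,0.0854],[0,0,0,0,0,0,0.0854],[0,0,0,0,0,0,0.0854],[0,0,-0.015,0,0,0,0.0854],[0,0,-0.03,0,0,0,0.0854],[0,0,-0.03,0,0,0,0.0854],[0,0,-0.03,0,0,0,0.0854],[0,0,-0.015,0,0,0,0.0854],[0,0,0,0,0,0,0.0854],[0,0,0,0,0,0,0.0854]]'
python3 - <<'E'
from h import *
from bench import arm
W=arm.get_image("wrist");cv2.imwrite("pics/w4.png",W["image"][:,:,::-1])
print(W["xyz"],W["rotation"])
E
```

```text
clock: 15.25
position: [478.3, -42.4, 261.1]
ee_rot: [0.049, 0.999, 0.0, -0.0]
contact_force: [-0.5, 0.3, -0.2]
gripper_width: 85.5
grasp_force: 0.0
[402.58575782 -34.95101467 379.2585913 ] [0.73205935 0.66414339 0.10158246 0.1126218 ]
```

View pics/w4.png

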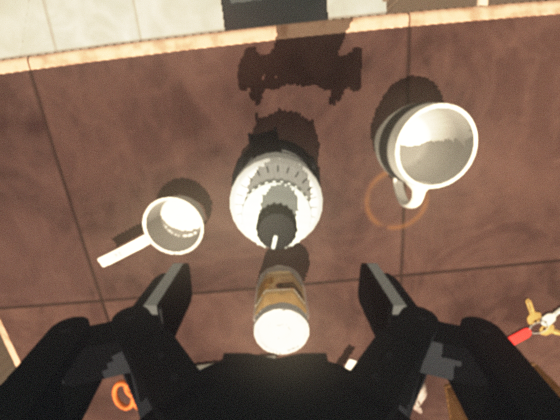

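The mug, jar and cup are undisturbed, and the pointer is at about (275,241). I'll check that its heading hasn't changed.

Run:
```python
from h import *
from bench import arm
W=arm.get_image("wrist");g=W["image"].min(2);x0,y0=262,228
n,l,s,c=cv2.connectedComponentsWithStats((g[y0:256,x0:290]>130).astype(np.uint8))
for i in range(1,n):
    if 8<s[i,4]<200:
        v,u=np.nonzero(l==i);P=np.array([onz(W,a+x0,b+y0,180)[:2] for a,b in zip(u,v)])
        m=P.mean(0);e=np.linalg.svd(P-m)[2][0];print(s[i],m,np.arctan2(e[1],e[0]),np.arctan2(m[1]+42.5,m[0]-479))
```

```text
[ 9  8  7 14 73] [488.91791627 -44.0166398 ] -0.31651868028248514 -0.15174367937662114
[ 0 15  5  6 19] [491.08563483 -52.13682929] 0.5108569479630084 -0.6731406196405859
```

The pointer heading is -0.317 rad against -0.314 before, so the setting held while I tightened the ring.

```bash
python3 -c "
from bench import arm
print(arm.job_done())"
```

```text
the job is handed in; nothing more can be done
None
```

The job is handed in: I loosened the ring, turned the adjuster 0.40 rad clockwise to a light burr touch (about 9 N, inferred from torque), and retightened the ring to about 0.9 N m; the knob setting held, and the mug, jar and cup were not moved.

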